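Rock the angle gauge on the stud to its set mark

TASK

Lift the angle gauge off the bench by its round grip and set it across the stud block, its beam square across the steel stud and the V notch under the beam seated on it. Then rock it on the stud, yellow-pad end down, until the swinging black pointer has settled on the red mark, and finish while holding it there with the fingers, with its weight on the stud. Leave the bar, the tin and the pliers where they are.

Things in the scene. Friction and masses are not known exactly. Their poses are not given: they have to be found in the camera images.
- gauge: Loose pendulum angle gauge, 0.3-0.6 kg, standing on its beam. Origin: centre of the beam's underside; x along the dial's axis (dial looks to -x), y along the beam, z up. Beam 40x280x24 mm; steel weight at the -y end: set on the stud and let go, that end drops to the bench (centre of mass about 37 mm to -y). Housing 80 mm across, 30 thick (x), centre 64 mm up; total height 143
- gauge_handle (a point): Centre of the gauge's black round grip: a bar 22 mm in diameter and 44 mm long lying along the gauge's x, 132 mm above the beam's underside (130 mm above the notch point), 28 mm above the top of the housing. Best gripped from above with the fingers closing along the gauge's y (22 mm wide)
- gauge_notch (a point): Point of the gauge that coincides with the stud's axis when the notch is seated: 2.1 mm above the beam's underside, on its middle. The notch is a 90 degree V across the beam (along the gauge's x), 24 mm wide at the mouth and 12 mm deep; it centres itself on the stud
- press_pad (a point): Middle of the top of the yellow pad, 36 x 36 mm, on the light (+y) end of the beam, 118 mm from the notch
- stud_block: Fixed stud block: timber offcut 80 (x) x 60 (y) x 36 mm (z) with a steel saddle 14 mm wide (y) and the stud on it. Origin: centre of its underside on the bench; x along the stud. Its x is within about 0.35 rad of the robot's x, as is the gauge's
- stud (a point): Middle of the stud's axis: a round steel bar 14 mm in diameter and 70 mm long along the block's x, axis 56 mm above the bench (top at 63 mm)
- pointer_tip (a point): Tip of the swinging black pointer on the dial face, 24 mm above its pivot; its z axis points along the pointer. The pointer is a damped pendulum that hangs upright in the world whatever the gauge's tilt and settles in about 1.5 s. Nothing can touch it
- mark_tip (a point): Inner tip of the red mark on the dial, 25 mm from the same pivot; its z axis points from the pivot through the mark. The mark is locked on the gauge at a setting that differs every time and cannot be moved
- pointer (a joint): Angle of the pointer on the dial, rad, 0 along the gauge's z, positive turning about the gauge's +x (pointer leans to the -y end on the dial). It equals minus the tilt of the gauge about its x, so it grows as the +y (yellow pad) end goes down
- mark (a joint): Angle of the red mark on the dial, rad, same zero and sense as pointer; 0.08 to 0.20. The pointer is on the mark when both joints read the same
- round_bar: Bystander: upright yellowish turned bar stub, 27 mm across, 56 mm high; origin at its underside
- paste_tin: Bystander: round tin with dark blue lid, 67 mm across, 28 mm high; origin at its underside
- red_pliers: Bystander: pliers with red handles lying flat, 156 mm long, 11 mm high; origin at its underside
Things that resemble listed ones, but are neither listed nor needed, are in the scene too. What is shaped like the stud_block but green or pink is not meant.

How it is judged:
By the outcome, as a careful person would: the job done as asked, in the order asked, and still so for the second after the job is handed in, while the arm keeps its last pose, push and grip.
It also fails if it takes over 48 s, if anything falls off the work surface, if the arm or the gripper's body presses on something with over 40 N, if the wrist force passes 120 N, or if a joint passes its speed limit or range.

ROBOT

A 6-joint arm with a two-finger parallel gripper is mounted at the origin on a cart in front of the work surface, level with it; the furniture and walls round the work are solid. World frame = base frame: x ahead of the robot, y to its left, z up, the work surface at z = 0. Lengths are in m, angles in rad, forces in N, time in s.
With the tool pointing down it reaches from about 0.325 to 0.875 m from the base axis. Payload 4.4 kg.
Tool frame: the origin (TCP) lies between the finger pads; the fingertips stand 11 mm ahead of it and the grasp point (between the pads) lies 8 mm behind it (arm.finger_overhang is the distance from the TCP to the fingertips, in m); z points along the fingers, y is the line along which they close (so a half turn about z gives the same grasp; the last joint's range is limited). The gripper opens to 85 mm and grips with 20 to 120 N. Pads are 22 mm wide; open, the fingers measure 114 mm over their backs; the gripper's body (76 mm by 85 mm) begins 54 mm behind the grasp point. The pads swing forward as they close: fully open they stand 13 mm farther back than shut.
Start: joints at [1.111, 0.207, 1.542, -0, 1.393, -0.15], TCP at [0.175, 0.548, 0.242] pointing down, gripper open.
Joint ranges: [-2.73, 2.73], [-0.86, 2.22], [0.23, 2.46], [-1.11, 4.25], [0.08, 2.63], [-2.82, 2.82]. Speed limits (rad/s): [2.79, 2.79, 3.14, 3.14, 3.14, 3.14].

INTERFACE

Orientations are given as a rotation vector (axis times angle).
In Python, from cell import read_state, snapshot, calibration, arm gives the robot as it stands. The module is installed in compiled form; this text tells all that it offers.
- The arm moves only by the tool carry_out, never from a script. Its argument "moves" is text: rows parted by semicolons, each of 4 numbers parted by spaces: the shift along the tool's x, y, z in mm, then the turn about the tool's z in degrees. A call has 1 to 12 rows; each row is the pose to reach, as a shift and turn from the pose commanded when the call began, along the tool's axes at that moment; what a row does not reach only later rows make up. A row lasts 1/10 s, in which the tool goes at most 50 mm and 8.59 degrees, less where a joint would pass 70% of its speed; a pose out of reach is approached as far as the arm can. A call with a gripper value outside its range is refused whole. "grip" is the finger opening in mm, from 0 to 85.4, set as the call begins (left out, the last holds). The fingers move at their own pace and stop on an object; the grip force is fixed at half the most. Time passes only in rows, so rows that repeat a pose let the fingers close. It gives the time, the measured TCP pose, the force, the opening and the grip force at its end, in the units of the state.
- read_state(): the state, without advancing time (a new reading comes with each control period).
- snapshot(name): name is "scene" or "top" or "wrist"; returns the picture (400x640x3 uint8, blue, green, red); there is no depth.
- calibration(name): a dict with "fx", "fy", "cx", "cy" (pixels), "R" (3x3) and "t" (3): a world point X has camera coordinates R X + t; the wrist camera has in their place "mount" (4x4, takes a point from camera to tool coordinates, whose origin is the TCP and whose axes are the flange's). Camera axes: x right, y down, z forward; pixel columns grow to the right and rows downward; lengths in m; the calibration is good to about 2 mm. A picture is of the moment at which its call begins: read the wrist's pose just before it. calibration takes no time and is no camera call.
- arm.close_job(): hands the job in; it is judged then, once.
The state is a dict: "clock": time; "q": joint angles; "dq": joint speeds; "tau": joint torques, N m; "tool_pos": TCP position; "ee_rot": TCP orientation; "ft_force": force on the tool from outside, world axes, zero at the start; "wrist_torque": the same for the moment, N m; "width": finger opening in m; "gripper_force": force on a finger pad.
Only numpy, scipy, OpenCV 4.12 (cv2) and the standard library are available. Lean on these libraries where they do the work, as an engineer would, in place of code of your own. Each camera call takes 0.05 s, during which the arm holds its last target. There are 200 camera calls.

## Working session

There is one attempt and no reset: what is moved stays moved. The work goes in short steps, Python scripts to look and compute and a tool call to move; the robot and the scene stay as the last step left them, time stands still between calls to the robot, and variables do not carry over. Pictures are saved under pics/ and viewed, at most 10 in all, crops included, and the job is handed in when it is done.

Besides the shell and the picture viewer there is one more tool, called after "Call:" as name(argument=value, ...), one argument or row to a line, values as JSON. carry_out: Moves the arm, as the interface text tells. Its arguments: {"type":"object","properties":{"moves":{"type":"string"},"grip":{"type":"number"}},"required":["moves"]}

```bash
mkdir -p pics
python3 - <<'E'
from cell import *
import cv2,numpy as np
s=read_state();print({k:np.round(v,3) for k,v in s.items()})
for n in("scene","top"):
    cv2.imwrite(f"pics/{n}0.png",snapshot(n));c=calibration(n);print(n,{k:np.round(v,3).tolist() for k,v in c.items()})
print(calibration("wrist"))
E
```

```text
{'clock': np.float64(0.0), 'q': array([ 1.111,  0.207,  1.543, -0.   ,  1.393, -0.15 ]), 'dq': array([ 0.001, -0.   , -0.   ,  0.   ,  0.   ,  0.   ]), 'tau': array([ 1.0000e-03, -3.8304e+01, -2.9160e+01, -0.0000e+00,  1.1000e-02,
        0.0000e+00]), 'tool_pos': array([0.175, 0.547, 0.241]), 'ee_rot': array([-4.850e-01, -3.103e+00,  3.000e-03]), 'ft_force': array([-0.801, -0.488, -0.009]), 'wrist_torque': array([0.005, 0.02 , 0.041]), 'gripper_force': np.float64(0.0), 'width': np.float64(0.085)}
scene {'fx': 460.217, 'fy': 460.217, 'cx': 316.337, 'cy': 196.035, 'R': [[0.532, -0.847, -0.019], [-0.482, -0.284, -0.829], [0.697, 0.45, -0.559]], 't': [-0.216, 0.339, 1.082]}
top {'fx': 466.453, 'fy': 466.453, 'cx': 321.692, 'cy': 206.927, 'R': [[-0.028, -1.0, -0.012], [-0.983, 0.03, -0.18], [0.181, 0.007, -0.984]], 't': [0.042, 0.492, 1.217]}
{'fx': 292.84126067514967, 'fy': 292.84126067514967, 'cx': 314.2199370365802, 'cy': 195.43640175149977, 'mount': array([[ 3.99601893e-04, -9.44939588e-01, -3.27244581e-01,
         8.48486151e-02],
       [ 9.99999917e-01,  3.49723345e-04,  2.11262248e-04,
         8.33972753e-04],
       [-8.51849916e-05, -3.27244638e-01,  9.44939649e-01,
        -1.31267604e-01],
       [ 0.00000000e+00,  0.00000000e+00,  0.00000000e+00,
         1.00000000e+00]])}
```

View pics/scene0.png

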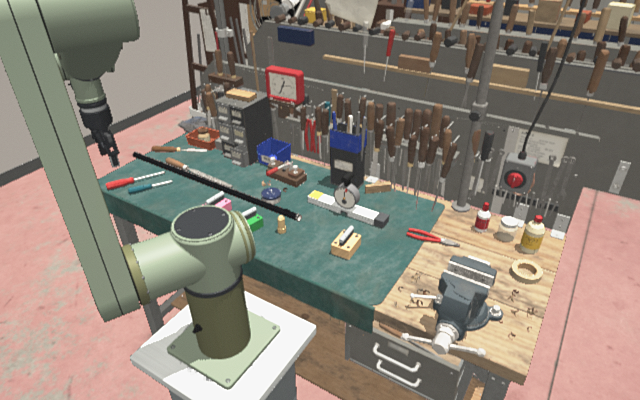

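View pics/top0.png

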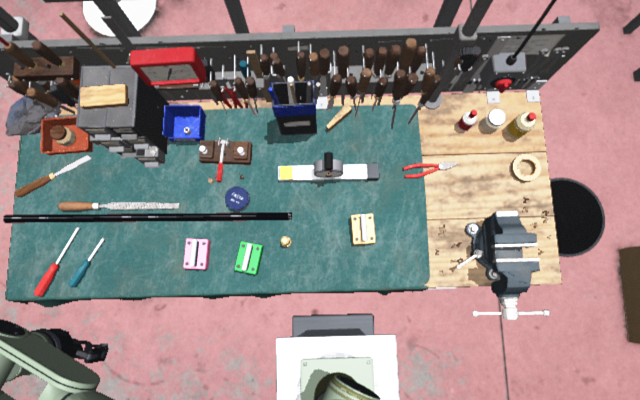

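The scene view shows the gauge at about (346,200), with its yellow pad at (317,197) and its dark weight at (382,220). The timber block is at (347,241).

In the top view, three things could be taken for the stud block: timber (362,229), green (249,258) and pink (196,254). I choose the timber one. The gauge is at (328,172), with its pad on the left (+y). I'll check with one close crop.

Run:
```python
import cv2
a=cv2.imread("pics/top0.png")[150:250,270:390];cv2.imwrite("pics/c1.png",cv2.resize(a,None,fx=6,fy=6,interpolation=cv2.INTER_CUBIC)[:600])
```

```text
(no output)
```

View pics/c1.png

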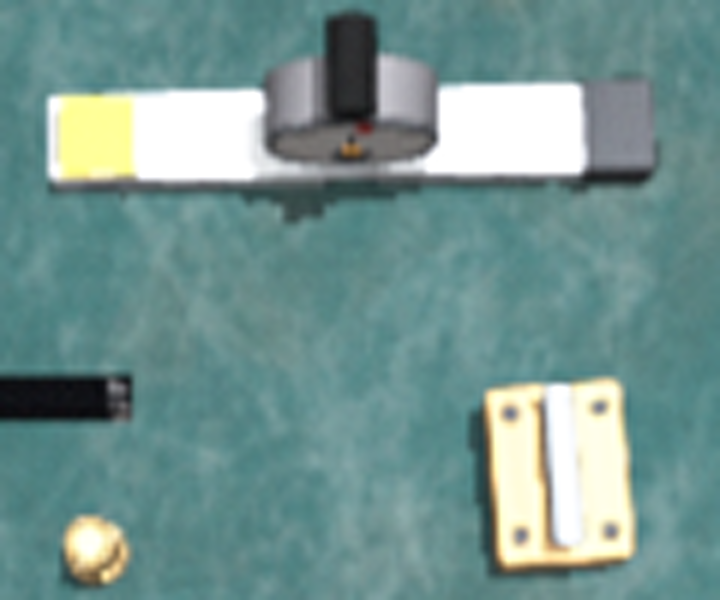

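The crop confirms the timber block, with a bare steel stud running from (557,385) to (567,545) in crop pixels. The grip's ends are at (352,17) and (350,115). The beam runs from pad end (50,137) to weight end (653,127). Next I work out positions.

```bash
cat > h.py <<'E'
from cell import *
import cv2,numpy as np
from scipy.spatial.transform import Rotation as Ro
def cam(n,s=None):
    c=calibration(n);K=[c[k] for k in("fx","fy","cx","cy")]
    if n!="wrist": R=np.array(c["R"]);return K,R.T,-R.T@np.array(c["t"])
    s=s or read_state();M=np.array(c["mount"]);Rt=Ro.from_rotvec(s["ee_rot"]).as_matrix()
    return K,Rt@M[:3,:3],Rt@M[:3,3]+s["tool_pos"]
def pt(C,u,v,z):
    K,R,o=C;d=R@[(u-K[2])/K[0],(v-K[3])/K[1],1];return o+d*(z-o[2])/d[2]
def totool(p,s=None):
    s=s or read_state();return Ro.from_rotvec(s["ee_rot"]).as_matrix().T@(np.array(p)-s["tool_pos"])*1000
E
python3 - <<'E'
from h import *
C=cam("top");f=lambda u,v,z:pt(C,270+u/6,150+v/6,z)
for n,u,v,z in[("h far",352,17,.139),("h near",350,115,.143),("beamL",50,137,.024),("beamR",653,127,.024),("studfar",557,385,.06),("studnear",567,545,.06)]:print(n,np.round(f(u,v,z),4))
d=f(557,385,.06)-f(567,545,.06);print("stud ang",np.arctan2(d[1],d[0]),np.linalg.norm(d))
d=f(50,137,.024)-f(653,127,.024);print("gauge yaw",np.arctan2(-d[0],d[1]),np.linalg.norm(d))
s=read_state();print(Ro.from_rotvec(s["ee_rot"]).as_matrix().round(3))
E
```

```text
h far [0.616  0.0048 0.139 ]
h near [0.5719 0.007  0.143 ]
beamL [0.5977 0.1457 0.024 ]
beamR [ 0.5936 -0.1347  0.024 ]
studfar [ 0.4676 -0.0818  0.06  ]
studnear [ 0.3963 -0.083   0.06  ]
stud ang 0.01716066653362645 0.07132244403598685
gauge yaw -0.01465676978657988 0.28036835336100197
[[-0.952  0.305 -0.001]
 [ 0.305  0.952 -0.002]
 [ 0.    -0.002 -1.   ]]
```

Call:
carry_out(
  moves="-37 -33 0 0; -74 -65 0 -3; -111 -98 0 -6; -148 -130 0 -9; -185 -163 0 -12; -222 -195 0 -15; -259 -228 0 -17; -296 -260 0 -17; -333 -293 0 -17; -370 -325 5 -17; -407 -358 10 -17; -444 -390 12 -17",
)

```text
clock: 1.3
tool_pos: [0.4793, 0.0389, 0.2295]
ee_rot: [-0.021, -3.14, -0.001]
ft_force: [0.2, 0.5, -0.9]
width: 0.0855
gripper_force: 0.0
```

Call:
carry_out(
  moves="-20 -20 0 0; -38 -18 0 0; -38 -18 0 0; -38 -18 0 0",
)

```text
clock: 1.7
tool_pos: [0.5163, 0.0225, 0.2296]
ee_rot: [-0.02, -3.139, -0.0]
ft_force: [-0.2, 0.6, -0.4]
width: 0.0853
gripper_force: 0.0
```

Run:
```python
from h import *
s=read_state();print(s["clock"],s["tool_pos"],s["ee_rot"],s["dq"].round(3) if hasattr(s["dq"],"round") else s["dq"])
I=snapshot("wrist");cv2.imwrite("pics/w1.png",I);np.save("w1s.npy",np.r_[s["tool_pos"],s["ee_rot"]])
C=cam("wrist",s);K,R,o=C
for n,p in[("h",(.595,.006,.132)),("studfar",(.467,-.082,.06)),("studnear",(.397,-.082,.06))]:
    c=R.T@(np.array(p)-o);print(n,K[0]*c[0]/c[2]+K[2],K[1]*c[1]/c[2]+K[3])
```

```text
1.7 [0.51630024 0.02245816 0.22959795] [-2.03008786e-02 -3.13943939e+00 -3.48102552e-04] [ 0.012 -0.02   0.019  0.     0.002 -0.   ]
h 296.3692996543386 282.12776808008806
studfar 209.42422396903896 132.64720916579012
studnear 199.76461667087653 56.5950019908376
```

View pics/w1.png

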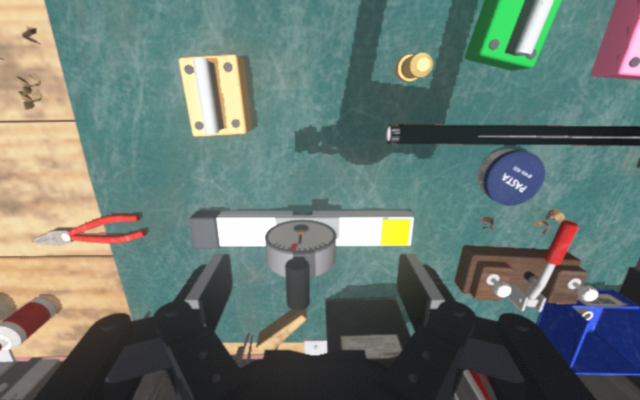

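The wrist view shows the block with its stud from (205,60) to (210,130), the gauge beam from (192,230) to (413,230), the grip near (297,283), and the dial with its red mark at about (295,247). I'll enlarge it.

Run:
```python
import cv2,numpy as np
I=cv2.imread("pics/w1.png");z=lambda a:cv2.resize(a,None,fx=3,fy=3,interpolation=cv2.INTER_CUBIC)
d=cv2.resize(I[215:255,260:340],None,fx=5,fy=5,interpolation=cv2.INTER_CUBIC)
a=z(I[45:137,170:260]);top=np.zeros((276,690,3),np.uint8);top[:,:270]=a;top[:200,280:680]=d
cv2.imwrite("pics/c2.png",np.vstack([top,z(I[205:312,190:420])]))
```

```text
(no output)
```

View pics/c2.png

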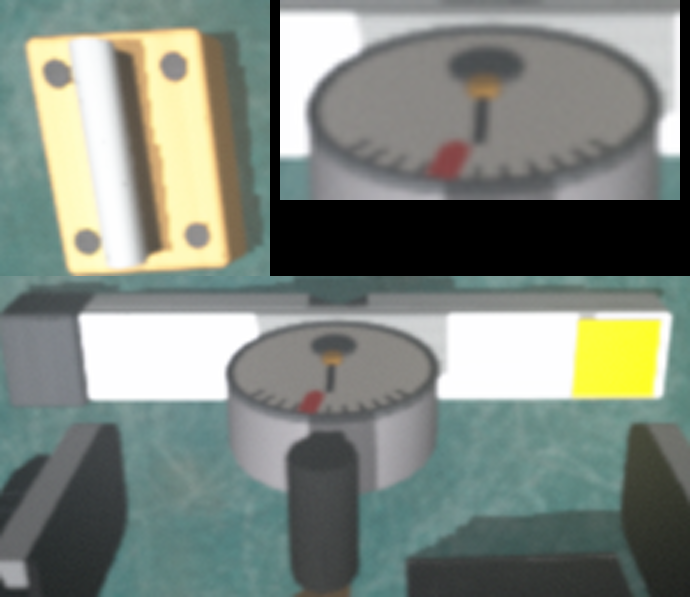

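The crop shows the stud's axis from (90,42) to (127,262), the grip's axis at crop column 322, and the red mark on the −y side of the pointer.

Run:
```python
from h import *
a=np.load("w1s.npy");s=dict(tool_pos=a[:3],ee_rot=a[3:]);C=cam("wrist",s)
g=lambda u,v,z:pt(C,190+u/3,205+(v-276)/3,z)
B=[g(*p,.024) for p in[(5,314),(12,405),(670,313),(665,398)]];print(np.round(B,4))
m=np.mean(B,0);d=B[2]+B[3]-B[0]-B[1];psi=np.arctan2(-d[0],d[1]);print("beam c",m,"yaw",psi,np.linalg.norm(d)/2)
print("handle",g(322,450,.132),g(323,585,.125))
f=lambda u,v:pt(C,170+u/3,45+v/3,.056)
p,q=f(90,42),f(127,262);d=q-p;print("stud",p,q,(p+q)/2,"yaw",np.arctan2(d[1],d[0]),np.linalg.norm(d))
# dial plane
K,R,o=C;ex=np.array([np.cos(psi),np.sin(psi),0]);ey=np.array([-ex[1],ex[0],0]);h=(g(322,450,.132))
P0=np.array([.595,.006,.064])-.015*ex
def dial(u,v):
    u=260+(u-280)/5;v=215+v/5;r=R@[(u-K[2])/K[0],(v-K[3])/K[1],1];X=o+r*((P0-o)@ex)/(r@ex);return np.array([(X-P0)@ey,X[2]])*1000
for n,x in[("piv",(485,85)),("tip",(480,143)),("mark in",(460,143)),("mark out",(443,175))]:print(n,dial(*x))
```

```text
[[ 0.5754 -0.1304  0.024 ]
 [ 0.618  -0.1337  0.024 ]
 [ 0.5785  0.1466  0.024 ]
 [ 0.6183  0.1483  0.024 ]]
beam c [0.59753502 0.00769138 0.024     ] yaw -0.005932215259108248 0.27948608848950374
handle [0.57478387 0.00752086 0.132     ] [0.62991192 0.00574501 0.125     ]
stud [ 0.39860997 -0.08347957  0.056     ] [ 0.46718627 -0.08039022  0.056     ] [ 0.43289812 -0.0819349   0.056     ] yaw 0.045019423678327584 0.06864586094625948
piv [ 1.49086219 58.52606129]
tip [ 1.59755979 86.06365469]
mark in [-2.61628496 86.00953914]
mark out [-5.26831132 99.41123973]
```

Call:
carry_out(
  moves="-40 -7 0 0; -80 -14 0 0; -80 -14 30 0; -80 -14 65 0; -80 -14 90 0; -80 -14 105 0; -80 -14 105 0; -80 -14 105 0",
)

```text
clock: 2.55
tool_pos: [0.5971, 0.0076, 0.1262]
ee_rot: [0.019, 3.14, -0.0]
ft_force: [0.1, -0.4, 0.9]
width: 0.0846
gripper_force: 0.0
```

Run:
```python
from h import *
s=read_state();print(s["tool_pos"],s["ee_rot"],s["ft_force"])
I=snapshot("wrist");cv2.imwrite("pics/w2.png",cv2.resize(I[200:,200:460],None,fx=3,fy=3,interpolation=cv2.INTER_CUBIC)[:600])
```

```text
[0.59713323 0.00762565 0.12624612] [ 1.94697951e-02  3.14038714e+00 -3.27909494e-04] [ 0.08439898 -0.43007537  0.88389156]
```

View pics/w2.png

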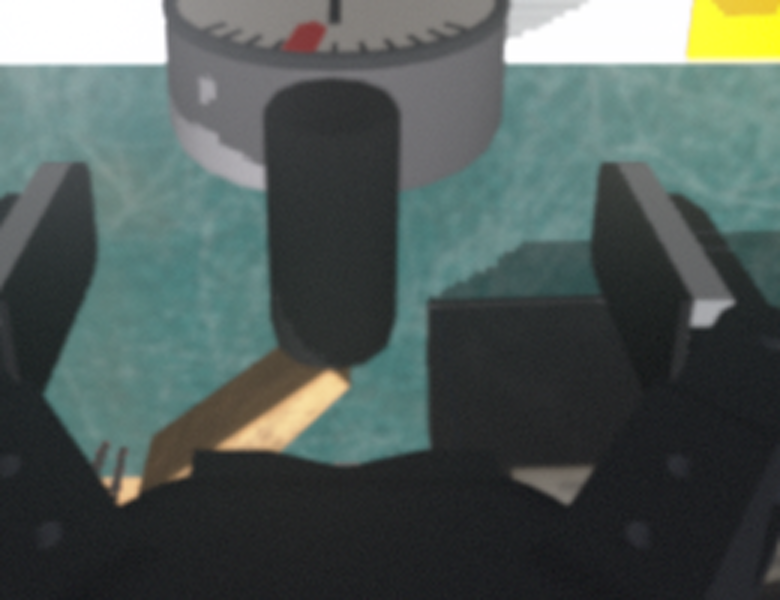

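The grip is centred between the fingers, at crop column 332 with the pads at 95 and 597. I close on it.

Call:
carry_out(
  moves="0 -1 3 0; 0 -1 3 0; 0 -1 3 0; 0 -1 3 0; 0 -1 3 0; 0 -1 3 0; 0 -1 3 0; 0 -1 3 0",
  grip=15,
)

```text
clock: 3.4
tool_pos: [0.5972, 0.0061, 0.1228]
ee_rot: [0.021, 3.141, -0.001]
ft_force: [-0.2, -0.2, 3.3]
width: 0.0204
gripper_force: 59.0
```

Call:
carry_out(
  moves="0 0 -15 0; 0 0 -35 0; 0 0 -60 0; 0 0 -80 0; 0 0 -80 0; 0 0 -80 0; 0 0 -80 0",
)

```text
clock: 4.1
tool_pos: [0.5953, 0.0066, 0.2002]
ee_rot: [-0.021, -3.137, -0.001]
ft_force: [-0.5, 0.9, -2.7]
width: 0.0204
gripper_force: 59.1
```

Run:
```python
from h import *
s=read_state();print(s["clock"],s["tool_pos"],s["ee_rot"],s["ft_force"],s["wrist_torque"],s["width"])
t=totool([.433,-.082,s["tool_pos"][2]]);print(t)
I=snapshot("wrist");S=snapshot("scene")
a=cv2.resize(I[120:280,160:460],None,fx=2.6,fy=2.6,interpolation=cv2.INTER_CUBIC)
b=np.zeros((184,780,3),np.uint8);c=cv2.resize(S[140:232,280:420],None,fx=2,fy=2);b[:,:280]=c
cv2.imwrite("pics/w3.png",np.vstack([a,b])[:600])
```

```text
4.1 [0.59532777 0.00658865 0.20016056] [-2.05549304e-02 -3.13741532e+00 -1.10474631e-03] [-0.52542537  0.93638394 -2.65404851] [0.04612759 0.00881115 0.01069599] 0.02035045091868839
[161.1518573  -90.70815261   0.60159989]
```

View pics/w3.png

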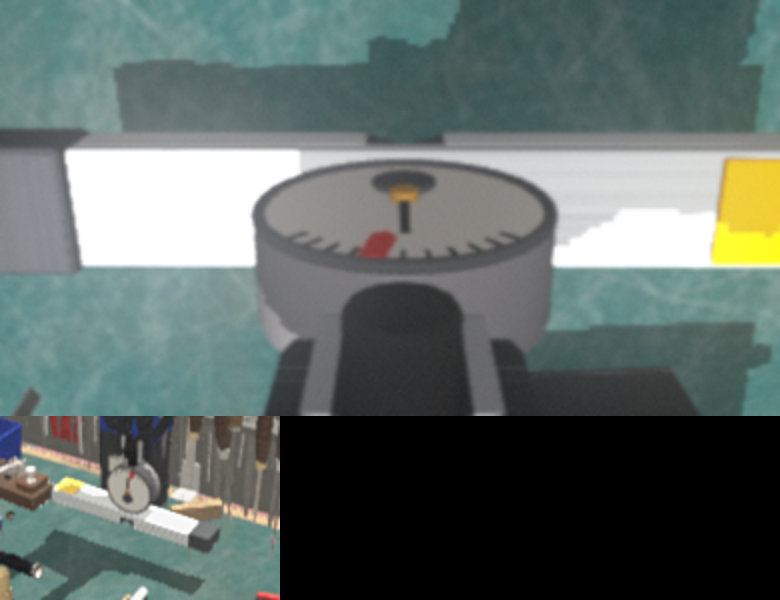

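The gauge hangs level, with the pointer at (405,232) and the mark tip at about (390,237) in the crop. I carry it over the stud.

Call:
carry_out(
  moves="20 -11 0 -0.5; 50 -28 0 -1; 85 -48 0 -1.5; 120 -68 0 -2; 145 -82 0 -2.4; 161 -91 0 -2.7; 161 -91 0 -2.7; 161 -91 0 -2.7; 161 -91 0 -2.7",
)

```text
clock: 5.1
tool_pos: [0.4354, -0.0823, 0.2022]
ee_rot: [-0.054, 3.141, 0.0]
ft_force: [0.5, 0.4, -1.8]
width: 0.0203
gripper_force: 59.1
```

Run:
```python
from h import *
s=read_state();print(s["clock"],s["tool_pos"],s["ee_rot"],s["ft_force"]);np.save("w4s.npy",np.r_[s["tool_pos"],s["ee_rot"]])
I=snapshot("wrist");cv2.imwrite("pics/w4f.png",I)
T=snapshot("top");cv2.imwrite("pics/t4f.png",T)
a=cv2.resize(I[80:250,210:410],None,fx=4,fy=4,interpolation=cv2.INTER_CUBIC)[:600]
cv2.imwrite("pics/w4.png",a)
```

```text
5.1 [ 0.43537904 -0.08233621  0.20223827] [-5.40260243e-02  3.14064845e+00  4.09453449e-04] [ 0.50696728  0.37959244 -1.83925329]
```

View pics/w4.png

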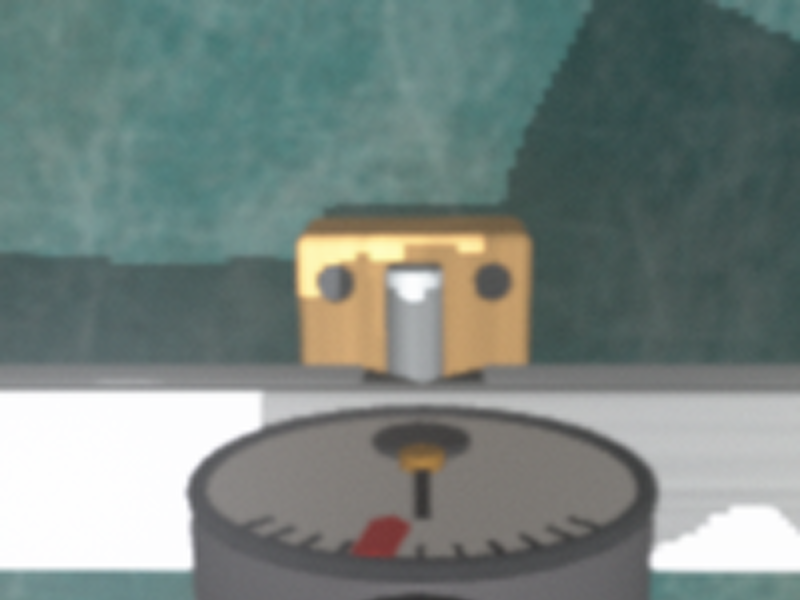

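The stud is visible at crop columns 387–441, running into the notch mouth at 362–484. It sits slightly to the −y side of the notch centre.

Run:
```python
from h import *
a=np.load("w4s.npy");s=dict(tool_pos=a[:3],ee_rot=a[3:]);C=cam("wrist",s);R=Ro.from_rotvec(a[3:]).as_matrix()
f=lambda u,v,z:pt(C,210+u/4,80+v/4,z)
zn=a[2]+.008-.132
for n,x in[("stud near",(414,272,.056)),("stud far",(417,350,.056)),("notch",(423,376,zn)),("block L",(298,237,.036)),("block R",(532,237,.036))]:
    p=f(*x);print(n,p.round(4),(R.T@(p-a[:3])*1000).round(1))
print(R.round(3),zn)
```

```text
stud near [ 0.3994 -0.0833  0.056 ] [ 36.1   0.3 146.2]
stud far [ 0.4183 -0.0819  0.056 ] [ 17.1   1.  146.2]
notch [ 0.4188 -0.0805  0.0782] [ 16.5   2.3 124. ]
block L [ 0.395  -0.1127  0.036 ] [ 41.4 -29.  166.2]
block R [ 0.393  -0.0538  0.036 ] [ 41.5  30.  166.2]
[[-0.999 -0.034  0.   ]
 [-0.034  0.999  0.   ]
 [-0.     0.    -1.   ]] 0.07823826696682176
```

Call:
carry_out(
  moves="1 -1.5 4 0; 1 -1.5 10 0; 1 -1.5 16 0; 1 -1.5 20 0; 1 -1.5 22 0; 1 -1.5 22 0; 1 -1.5 22 0",
)

```text
clock: 5.9
tool_pos: [0.4338, -0.0842, 0.1804]
ee_rot: [-0.053, 3.141, -0.0]
ft_force: [0.2, -0.2, -3.1]
width: 0.02
gripper_force: 59.1
```

Call:
carry_out(
  moves="0 0 1 0; 0 0 2 0; 0 0 2 0; 0 0 2 0",
)

```text
clock: 6.3
tool_pos: [0.4337, -0.0841, 0.1783]
ee_rot: [-0.053, 3.141, -0.0]
ft_force: [-1.1, -0.2, -3.8]
width: 0.0205
gripper_force: 59.1
```

Call:
carry_out(
  moves="0 0 1 0; 0 0 1 0; 0 0 2 0; 0 0 2 0; 0 0 2 0",
)

```text
clock: 6.8
tool_pos: [0.434, -0.0843, 0.1767]
ee_rot: [-0.053, 3.14, -0.001]
ft_force: [-0.8, -0.0, -0.1]
width: 0.0205
gripper_force: 59.4
```

Call:
carry_out(
  moves="0 0 0.5 0; 0 0 1 0; 0 0 1 0; 0 0 1 0",
)

```text
clock: 7.2
tool_pos: [0.4345, -0.0845, 0.1766]
ee_rot: [-0.053, 3.139, -0.001]
ft_force: [-0.8, 0.8, 5.8]
width: 0.0202
gripper_force: 60.0
```

Run:
```python
from h import *
s=read_state();print(s["clock"],s["tool_pos"],s["ft_force"],s["wrist_torque"]);np.save("w5s.npy",np.r_[s["tool_pos"],s["ee_rot"]])
I=snapshot("wrist");cv2.imwrite("pics/w5f.png",I)
cv2.imwrite("pics/w5.png",cv2.resize(I[100:250,215:415],None,fx=4,fy=4,interpolation=cv2.INTER_CUBIC))
```

```text
7.2 [ 0.43453423 -0.08448404  0.17660209] [-0.83066664  0.83551062  5.81229938] [0.202161   0.2542863  0.04490883]
```

View pics/w5.png

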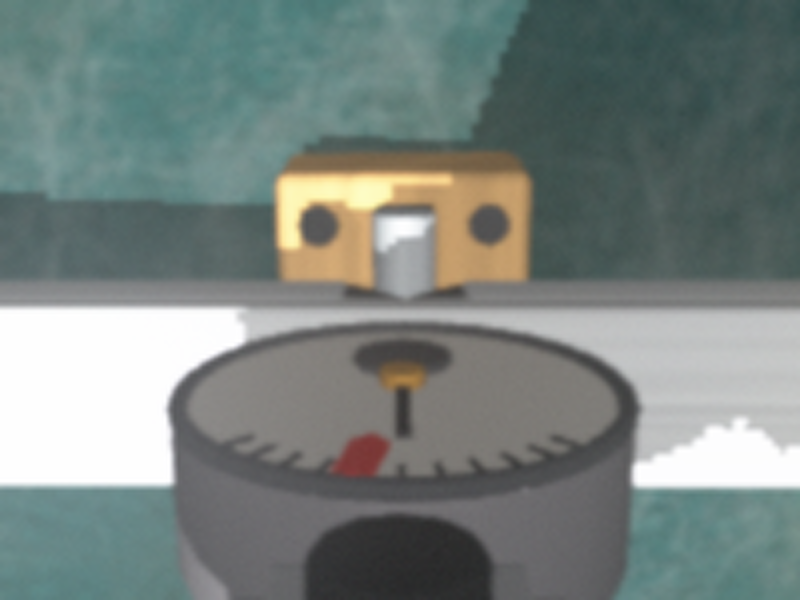

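The notch is seated: the stud is at column 405 and the notch mouth at 346–466. Pointer and mark are clear, so I measure them by code in the dial plane. The pointer is vertical, so on target the mark's centroid has the pointer's lateral position.

```bash
cat >> h.py <<'E'
def dial(I,s,xd=.016):
    """tool-y/z (mm) of red mark and black pointer in the dial plane; angle mark-vs-pointer (rad)"""
    K,R,o=cam("wrist",s);T=Ro.from_rotvec(s["ee_rot"]).as_matrix();oc=T.T@(o-s["tool_pos"]);r=T.T@R
    v,u=np.mgrid[160:240,200:440];d=np.stack([(u-K[2])/K[0],(v-K[3])/K[1],np.ones(u.shape)],-1)@r.T
    k=(xd-oc[0])/d[...,0];y=(oc[1]+k*d[...,1])*1e3;z=-(oc[2]+k*d[...,2])*1e3   # z up from TCP
    P=I[160:240,200:440].astype(float);b,g,rr=P[...,0],P[...,1],P[...,2]
    w=np.clip(rr-np.maximum(g,b)-25,0,None)*(rr-1.6*b>0)*(g<90)
    m=np.array([(w*y).sum(),(w*z).sum()])/w.sum()
    D=(np.hypot(y-m[0],z-m[1])<30)&(z<m[1]-6)&(z>m[1]-20)&(rr-b<20)
    q=np.where(D,np.clip(85-P.mean(2),0,None),0)
    n,lab,st,_=cv2.connectedComponentsWithStats((q>0).astype(np.uint8))
    if n>2:
        i=1+np.argmax([q[lab==j].sum() for j in range(1,n)]);q=np.where(lab==i,q,0)
    p=np.array([(q*y).sum(),(q*z).sum()])/q.sum();e=np.polyfit(z[q>0],y[q>0],1,w=q[q>0])[0]
    return m,p,e,(w>0).sum(),(q>0).sum()
E
python3 - <<'E'
from h import *
a=np.load("w5s.npy");s=dict(tool_pos=a[:3],ee_rot=a[3:]);I=cv2.imread("pics/w5f.png")
m,p,e,nm,nq=dial(I,s);zp=(54+62-a[2]*1000)
print(m,p,e,nm,nq,"pivot z",zp,"mark ang",np.arctan2(p[0]-m[0],m[1]-zp))
for (u,v) in[(403,372),(403,400),(403,436),(372,435),(340,470),(403,490)]:
    K,R,o=cam("wrist",s);T=Ro.from_rotvec(a[3:]).as_matrix();d=T.T@R@[(215+u/4-K[2])/K[0],(100+v/4-K[3])/K[1],1];oc=T.T@(o-a[:3]);k=(.016-oc[0])/d[0];X=oc+k*d;print(u,v,X[1]*1e3,-X[2]*1e3-zp)
E
```

```text
[ -4.53018514 -32.96753816] [  1.56455005 -47.05803944] 0.005106619455918436 93 20 pivot z -60.6020883471171 mark ang 0.21707261536499012
403 372 2.054858984491194 -11.509308069507071
403 400 1.9743925416014965 3.488812538211306
403 436 1.8853288576945504 20.089370796206587
372 435 -3.0125420438262247 19.666196664218894
340 470 -7.43949726466008 33.550700619923845
403 490 1.775124343189078 40.630363298308765
```

Call:
carry_out(
  moves="0 0 0 0; 0 0 0 0; 0 0 0 0; 0 0 0 0",
  grip=24,
)

```text
clock: 7.65
tool_pos: [0.4337, -0.0842, 0.1752]
ee_rot: [-0.053, 3.141, -0.0]
ft_force: [0.6, -0.6, 0.3]
width: 0.024
gripper_force: 0.4
```

Call:
carry_out(
  moves="0 2 0 0; 0 4 0 0; 0 6 0 0; 0 8 0 0; 0 10 0.5 0; 0 12 0.5 0; 0 14 0.5 0; 0 16 1 0; 0 18 1 0; 0 20 1 0; 0 20 1 0; 0 20 1 0",
)

```text
clock: 8.85
tool_pos: [0.4329, -0.064, 0.1741]
ee_rot: [0.054, -3.141, -0.0]
ft_force: [0.4, -1.6, -0.3]
width: 0.0241
gripper_force: 0.4
```

Call:
carry_out(
  moves="0 0 0 0; 0 0 0 0; 0 0 0 0; 0 0 0 0; 0 0 0 0; 0 0 0 0; 0 0 0 0; 0 0 0 0; 0 0 0 0; 0 0 0 0; 0 0 0 0; 0 0 0 0",
)

```text
clock: 10.05
tool_pos: [0.433, -0.0641, 0.1743]
ee_rot: [0.053, -3.141, 0.0]
ft_force: [0.1, -0.4, -0.2]
width: 0.0243
gripper_force: 0.4
```

```bash
cat > look.py <<'E'
from h import *
import sys
r=[]
for i in range(4):
    s=read_state();I=snapshot("wrist");m,p,e,nm,nq=dial(I,s);r.append([*m,*p,e,(p[0]-m[0])/(m[1]-p[1]+14.5),nm,nq])
print(np.round(r,3));print(s["clock"],s["tool_pos"],s["ft_force"].round(2),s["width"],s["gripper_force"])
cv2.imwrite(f"pics/{sys.argv[1]}f.png",I);np.save(sys.argv[1]+".npy",np.r_[s["tool_pos"],s["ee_rot"]])
E
python3 look.py w6
```

```text
[[-1.1478e+01 -2.9685e+01 -1.0081e+01 -4.4607e+01  9.0000e-03  4.7000e-02
   9.3000e+01  2.4000e+01]
 [-1.1477e+01 -2.9675e+01 -1.0112e+01 -4.4396e+01  2.0000e-03  4.7000e-02
   9.3000e+01  2.6000e+01]
 [-1.1493e+01 -2.9704e+01 -1.0113e+01 -4.4347e+01 -1.0000e-03  4.7000e-02
   9.4000e+01  2.5000e+01]
 [-1.1483e+01 -2.9722e+01 -1.0107e+01 -4.4368e+01  0.0000e+00  4.7000e-02
   9.4000e+01  2.6000e+01]]
10.2 [ 0.43303984 -0.06413728  0.17430159] [ 0.53 -1.34 -0.61] 0.023838950980550375 0.4167686775326729
```

Call:
carry_out(
  moves="0 1.5 0 0; 0 3 0 0; 0 4.5 0.5 0; 0 5.5 0.5 0; 0 5.5 0.5 0; 0 5.5 0.5 0; 0 5.5 0.5 0; 0 5.5 0.5 0; 0 5.5 0.5 0; 0 5.5 0.5 0; 0 5.5 0.5 0; 0 5.5 0.5 0",
)

```text
clock: 11.45
tool_pos: [0.4329, -0.0587, 0.1738]
ee_rot: [-0.053, 3.141, -0.0]
ft_force: [0.6, -0.8, 1.3]
width: 0.024
gripper_force: 0.4
```

Call:
carry_out(
  moves="0 0 0 0; 0 0 0 0; 0 0 0 0; 0 0 0 0; 0 0 0 0; 0 0 0 0; 0 0 0 0; 0 0 0 0; 0 0 0 0; 0 0 0 0",
)

```text
clock: 12.45
tool_pos: [0.4328, -0.0586, 0.1738]
ee_rot: [-0.053, 3.141, 0.0]
ft_force: [-0.3, -1.1, 0.2]
width: 0.0242
gripper_force: 0.4
```

```bash
python3 look.py w7
python3 - <<'E'
from h import *
I=cv2.imread("pics/w7f.png");a=cv2.resize(I[90:240,180:380],None,fx=4,fy=4,interpolation=cv2.INTER_CUBIC)
a[:,:][0:300,500:800]=cv2.resize(I[175:225,255:305],(300,300),interpolation=cv2.INTER_CUBIC)
cv2.imwrite("pics/w7.png",a)
E
```

```text
[[-1.3055e+01 -2.9691e+01 -1.3065e+01 -4.4385e+01  1.0000e-02 -0.0000e+00
   9.1000e+01  2.6000e+01]
 [-1.3029e+01 -2.9688e+01 -1.3079e+01 -4.4371e+01  7.0000e-03 -2.0000e-03
   9.0000e+01  2.6000e+01]
 [-1.3058e+01 -2.9699e+01 -1.3068e+01 -4.4350e+01  3.0000e-03 -0.0000e+00
   9.2000e+01  2.5000e+01]
 [-1.3052e+01 -2.9640e+01 -1.3075e+01 -4.4378e+01  5.0000e-03 -1.0000e-03
   8.9000e+01  2.5000e+01]]
12.6 [ 0.43284483 -0.05864722  0.17379126] [0.1  0.41 0.56] 0.02408057632950131 0.3912990912795067
```

View pics/w7.png

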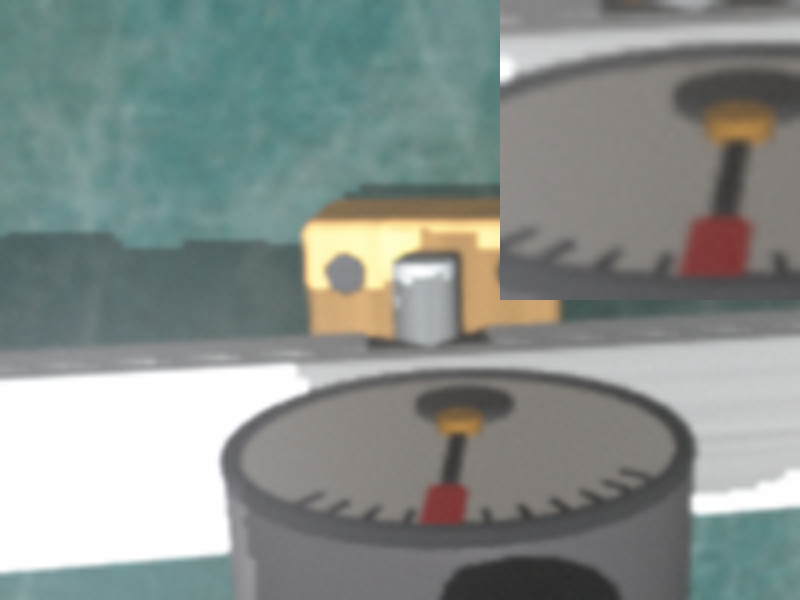

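The final view shows the notch still on the stud and the pointer running straight into the red mark, in the inset at about (728,215) meeting (717,245). I'll do one numeric row-by-row check before handing in.

Run:
```python
from h import *
a=np.load("w7.npy");s=dict(tool_pos=a[:3],ee_rot=a[3:]);I=cv2.imread("pics/w7f.png").astype(float)
K,R,o=cam("wrist",s);T=Ro.from_rotvec(a[3:]).as_matrix();oc=T.T@(o-a[:3])
for v in range(200,222):
    P=I[v,280:304];u=np.arange(280,304)
    red=np.clip(P[:,2]-P[:,:2].max(1)-20,0,None);dk=np.clip(88-P.mean(1),0,None)*(red==0)
    w=red if red.sum()>100 else dk
    if w.sum()==0: continue
    c=(w*u).sum()/w.sum();d=T.T@R@[(c-K[2])/K[0],(v-K[3])/K[1],1];X=oc+d*(.016-oc[0])/d[0]
    print(v,"red" if red.sum()>100 else "dark",round(c,2),"y %.2f z %.1f"%(X[1]*1e3,-X[2]*1e3))
```

```text
200 dark 293.77 y -13.07 z -57.1
201 dark 293.57 y -13.08 z -55.1
202 dark 293.36 y -13.09 z -53.2
203 dark 293.18 y -13.08 z -51.3
204 dark 292.99 y -13.08 z -49.4
205 dark 292.72 y -13.13 z -47.5
206 dark 292.6 y -13.08 z -45.7
207 dark 292.39 y -13.09 z -44.0
208 dark 292.25 y -13.06 z -42.2
209 dark 292.12 y -13.02 z -40.5
210 dark 292.01 y -12.97 z -38.8
211 red 291.35 y -13.26 z -37.2
212 red 291.44 y -13.09 z -35.5
213 red 291.25 y -13.08 z -33.9
214 red 291.1 y -13.06 z -32.4
215 red 290.9 y -13.07 z -30.8
216 red 290.73 y -13.05 z -29.3
217 red 290.51 y -13.07 z -27.8
218 red 290.32 y -13.07 z -26.3
219 red 290.01 y -13.14 z -24.9
220 red 289.89 y -13.10 z -23.4
221 dark 293.07 y -11.17 z -22.0
```

Pointer and mark share one vertical line, within a few hundredths of a mm. Handing in.

```bash
python3 -c "
from cell import arm
print(arm.close_job())"
```

```text
the job is handed in; nothing more can be done
None
```

The gauge is seated square on the stud, rocked yellow-pad end down by about 0.19 rad, and its settled pointer lines up with the red mark in the last wrist picture; it was handed in at about 12.6 s with the fingers loosely around the grip holding the tilt, its weight on the stud, and no move sent near the bar, tin or pliers.

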